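Set and lock the tube mixer's speed knob

TASK

Turn the speed knob on the blue tube mixer until its pointer is at the two-rib mark, then lock it there: the lock catches only a little past the mark, so pull lightly on the knob and ease it on clockwise until you feel it catch, then pull it fully out and let go. Do not force it: hauling on the knob before the lock has caught, or twisting on after it has, bends the small lug inside. Leave the vials, boxes and rack where they stand.

Things in the scene. Friction and masses are not known exactly. Their poses are not given: they have to be found in the camera images.
- mixer: blue tube mixer fixed on the table, 250 (x) x 170 (y) x 90 high, flat top. Origin: centre of its underside; its yaw varies. The knob's axis is vertical, at x = -55, y = 0 in this frame; a rubber cup (52 dia, rising 28 above the top, with a vial reaching 56 above the top) is at x = +70, y = 0.
- collar: flat aluminium dial disc 96 dia x 2 thick on the mixer's top round the knob, fixed, its yaw varies. Origin on the knob's axis level with the mixer's top; z up. Three groups of black radial ribs, 31 to 46 from the axis, 2 high: one rib at -0.8 rad, TWO RIBS along its +x axis (0 rad), three ribs at +0.8 rad (counter-clockwise from above).
- mark (a point): middle of the two-rib mark, on the dial, 38.5 from the knob's axis, 4 above the mixer's top. Each mark has one hidden locking slot near it, inside the mixer. Every slot lies past its mark, clockwise seen from above, by the same unknown angle of 0.06 to 0.32 rad, and catches the lug only within about 0.025 rad of its middle, so it must be felt for.
- knob: black knob: round skirt 48 dia, 2 to 9 above the mixer's top, with an upright bar grip 44 long (its x), 14 thick (its y), 9 to 42 above the mixer's top while pushed in. Origin on its axis, level with the mixer's top while pushed in; z up; +x runs along the bar to the pointer. It turns about z and pulls out straight up 10 mm to an end stop, with 4 N of friction, staying where it is left.
- grip (a point): middle of the knob's bar grip, on the axis, 27 above the mixer's top while pushed in: hold here, fingers across the 14 thickness. Away from a slot the pull meets the lug's spring after 0.5 mm: 2 N at once, then 2 N more per mm, besides the 4 N friction. If held pulled a few mm when a slot comes, the lug snaps up, the pull drops off and turning is blocked; then the rest of the 10 mm takes 4 N.
- pointer (a point): tip of the knob's pointer nose, 28.5 from the axis, 6 above the mixer's top while pushed in. It starts 0.35 to 1.1 rad counter-clockwise (seen from above) of the two-rib mark. The knob turns with 0.05 N m of friction, up to 1.6 rad either way from pointing along the mixer's +x.
- lug: hidden steel lug inside the mixer, carried round by the knob, 60 from the axis along the knob's +x, sprung upwards. Origin on the knob's axis: as high as knob's while its spring is free, lower by the spring's compression when the lug is held back. Except at a slot it keeps the knob from being pulled out. It bends if pressed or twisted against the lock ring with over 16 N.
- cup_vial: small clear vial with white cap, 14 dia x 46 tall, standing in the mixer's rubber cup; origin under its centre
- vial_a: the same kind of vial (14 x 46) standing loose on the table beside the mixer; origin under its centre
- vial_b: the same kind of vial (14 x 46) standing loose on the table beside the mixer; origin under its centre
- cryobox: green gridded box 135 x 135 x 45 with vials to 60 high, loose beside the mixer; origin under its centre
- bin: small open orange box 65 x 65 x 60, loose; origin under its centre
- rack: green wire-grid tube rack 210 x 93 x 67 with three capped tubes to 106 high, loose; origin under its centre
- tipbox: grey pipette-tip box with clear lid, 122 x 82 x 62, loose, behind the mixer; origin under its centre

How it is judged:
By the outcome, as a careful person would: the job done as asked, in the order asked, and still so for the second after the job is handed in, with the robot touching nothing.
It also fails if it takes over 61 s, if anything falls off the work surface, if the arm or the gripper's body presses on something with over 40 N, if the wrist force passes 120 N, or if a joint passes its speed limit or range.

ROBOT

A 6-joint arm with a two-finger parallel gripper is mounted at the origin on the work surface. World frame = base frame: x ahead of the robot, y to its left, z up, the work surface at z = 0. Lengths are in m, angles in degrees, forces in N, time in s.
With the tool pointing down it reaches from about 0.25 to 0.775 m from the base axis. Payload 4 kg.
Tool frame: the origin (TCP) lies at the very end of the fingers, on their centre line; the grasp point (between the pads) lies 19 mm behind it (r.hold_point_z is the distance from the TCP to the grasp point, in m); z points along the fingers, y is the direction in which the jaws open and shut (so a half turn about z gives the same grasp; the last joint's range is limited). The gripper opens to 85 mm and grips with 20 to 120 N. Pads are 22 mm wide; open, the fingers measure 114 mm over their backs; the gripper's body (76 mm by 85 mm) begins 54 mm behind the grasp point. The pads swing forward as they close: fully open they stand 13 mm farther back than shut.
Start: joints at [-73.631, 4.996, 78.535, -0, 96.463, -5.907], TCP at [0.208, -0.509, 0.231] pointing down, gripper open.
Joint ranges: [-177.83, 177.83], [-43.37, 116.18], [15.69, 146.23], [-61.86, 241.86], [9.47, 152.12], [-147.06, 147.06]. Speed limits (degrees/s): [159.86, 159.86, 180, 180, 180, 180].

INTERFACE

Orientations are given as [roll, pitch, yaw] about the fixed x, y, z axes, in that order (R = Rz(yaw) Ry(pitch) Rx(roll)).
In Python, from plant import r gives the robot as it stands.
- The arm moves only by the tool jog_arm, never from a script. Its arguments are lists of equal length, an entry for each row: "xyz": the shift along the world's x, y, z as a fraction of full scale, a list of three; "twist": the turn about the world's z as a fraction of full scale. In form: {"xyz": [[tx, ty, tz], ...], "twist": [twist, ...]}. A call has 1 to 10 rows; each row shifts and turns the commanded pose from where the row before left it; what a row does not reach is not made up. Full scale, the value 1, is 100 mm for a shift and pi/2 rad for a turn. A row lasts 1/8 s, in which the tool goes at most 62.5 mm and 10.7 degrees, less where a joint would pass 70% of its speed; a pose out of reach is approached as far as the arm can. A call with a number of a shift or a turn outside -1 to 1 is refused whole. A call with a gripper value outside its range is refused whole. "claw" is the opening, from -1 (shut) to 1 (fully open), set as the call begins (left out, the last holds). The fingers move at their own pace and stop on an object; the grip force is fixed at half the most. Time passes only in rows, so rows that do not move let the fingers close. It gives the time, the measured TCP pose, the force and the opening at its end, in the units of the state.
- r.observe(): the state, without advancing time (a new reading comes with each control period).
- r.read_camera(name): name is "scene" or "side" or "wrist"; returns a dict with "frame" (400x640x3 uint8, blue, green, red), "fovy" (degrees; the focal length in pixels is half the picture's height over the tangent of half this angle, whatever the lens; pixels are square), "cx", "cy" (the principal point, pixels), "distortion" ([k1, k2, p1, p2, k3] as OpenCV has them; the pictures are not rectified), "extrinsics" (4x4, takes a point from world to camera coordinates); the wrist camera has in their place "hand_eye" (4x4, takes a point from camera to tool coordinates, whose origin is the TCP and whose axes are the flange's). Camera axes: x right, y down, z forward; pixel columns grow to the right and rows downward; lengths in m; the calibration is good to about 2 mm. A picture is of the moment at which its call begins: read the wrist's pose just before it. There is no depth.
- r.sign_off(): hands the job in, once; it reports no verdict.
The state is a dict: "time": time; "qpos": joint angles; "qvel": joint speeds; "joint_efforts": joint torques, N m; "tcp_pos": TCP position; "tool_rot": TCP orientation; "contact_force": force on the tool from outside, world axes, zero at the start; "ft_torque": the same for the moment, N m; "grip_width": opening from 0.0 (shut) to 1.0 (fully open).
Only numpy, scipy, OpenCV 4.12 (cv2) and the standard library are available. Lean on these libraries where they do the work, as an engineer would, in place of code of your own. Each camera call takes 0.05 s, during which the arm holds its last target.

## Working session

There is one attempt and no reset: what is moved stays moved. The work goes in short steps, Python scripts to look and compute and a tool call to move; the robot and the scene stay as the last step left them, time stands still between calls to the robot, and variables do not carry over. Pictures are saved under pics/ and viewed, and the job is handed in when it is done.

Besides the shell and the picture viewer there is one more tool, called after "Emit:" in YAML: its name, and indented under it one key for each argument. jog_arm: Moves the arm, as the interface text tells. Shift numbers are shares of 100 mm and turn numbers shares of pi/2 rad, none past 1 either way. Its arguments: {"type":"object","properties":{"xyz":{"type":"array","items":{"type":"array","items":{"type":"number","minimum":-1,"maximum":1}}},"twist":{"type":"array","items":{"type":"number","minimum":-1,"maximum":1}},"claw":{"type":"number"}},"required":["xyz","twist"]}

```bash
ls; mkdir -p pics
python3 - <<'E'
from plant import r
import cv2
s=r.observe();print(s)
for n in ["scene","side","wrist"]:
    c=r.read_camera(n);cv2.imwrite(f"pics/{n}0.png",c["frame"])
    print(n,{k:v for k,v in c.items() if k!="frame"})
print(r.hold_point_z)
E
```

```text
pics
{'time': 0.0, 'qpos': array([-7.36310390e+01,  5.04074894e+00,  7.86255570e+01,  6.99770330e-04,
        9.64638967e+01, -5.90667534e+00]), 'qvel': array([-0.12808072,  0.06146948,  0.04727451,  0.03180652,  0.1425334 ,
        0.01404599]), 'joint_efforts': array([-7.82736879e-04, -3.51861691e+01, -3.13276112e+01, -8.63576133e-05,
        1.07801874e-02,  7.25469135e-06]), 'tcp_pos': array([ 0.20834529, -0.50846487,  0.2301163 ]), 'tool_rot': array([-1.79870560e+02, -1.40907426e-02,  2.22756984e+01]), 'contact_force': array([ 0.62965854,  1.2766785 , -0.15438613]), 'ft_torque': array([0.02077233, 0.05019537, 0.02640532]), 'grip_width': 1.0035424328378186}
scene {'fovy': 42.851365834663554, 'cx': 323.3749776277022, 'cy': 198.1082700939075, 'distortion': array([-0.1552614,  0.       ,  0.       ,  0.       ,  0.       ]), 'extrinsics': array([[ 0.88366274,  0.4681178 ,  0.00242622, -0.55066086],
       [ 0.25006677, -0.46765523, -0.84780021, -0.04221949],
       [-0.39573573,  0.74977618, -0.53031021,  1.38304102],
       [ 0.        ,  0.        ,  0.        ,  1.        ]])}
si
[... 247 characters left out ...]
-0.03400335, -0.74397446, -0.66734232,  0.14672138],
       [ 0.04528237,  0.66589586, -0.74466919,  0.93611608],
       [ 0.        ,  0.        ,  0.        ,  1.        ]])}
wrist {'fovy': 66.43820642274876, 'cx': 324.1996626438297, 'cy': 201.06320205567593, 'distortion': array([0.0202572, 0.       , 0.       , 0.       , 0.       ]), 'hand_eye': array([[-1.49971022e-03, -9.54739134e-01, -2.97440644e-01,
         7.63459062e-02],
       [ 9.99998765e-01, -1.29233929e-03, -8.93830361e-04,
        -4.35643426e-04],
       [ 4.68980594e-04, -2.97441617e-01,  9.54739894e-01,
        -1.42616726e-01],
       [ 0.00000000e+00,  0.00000000e+00,  0.00000000e+00,
         1.00000000e+00]])}
0.0187
```

View pics/scene0.png

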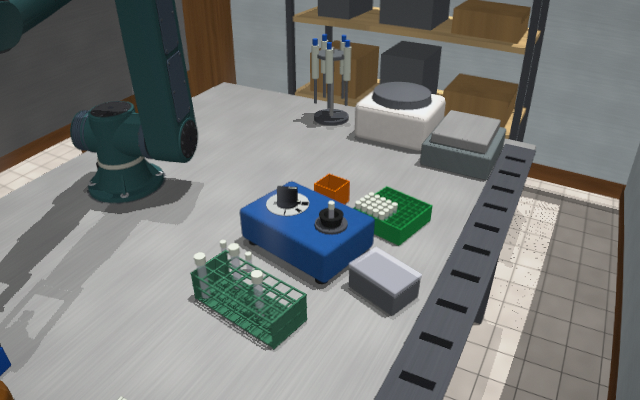

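View pics/side0.png

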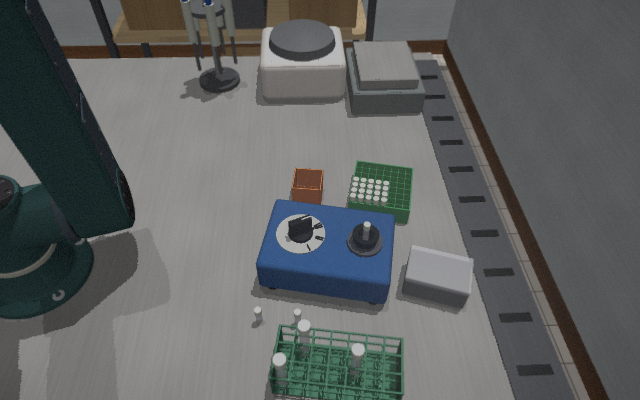

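View pics/wrist0.png

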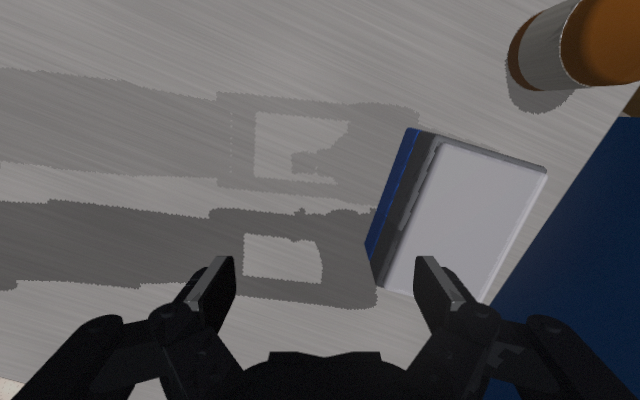

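The scene view shows the blue mixer at about (305,228) with its dial at (288,203). In the side view the dial is at (301,234) and the cup at (366,238). The wrist view doesn't reach the mixer yet. Next I'll measure the dial and cup.

```bash
cat > h.py <<'E'
import numpy as np,cv2
from scipy.spatial.transform import Rotation as R
def K(c):
    f=200/np.tan(np.radians(c["fovy"]/2));return np.array([[f,0,c["cx"]],[0,f,c["cy"]],[0,0,1.]])
def T(c,s=None):  # cam->world
    if "extrinsics" in c:return np.linalg.inv(c["extrinsics"])
    M=np.eye(4);M[:3,:3]=R.from_euler("xyz",s["tool_rot"],degrees=True).as_matrix();M[:3,3]=s["tcp_pos"]
    return M@c["hand_eye"]
def onplane(c,px,z,s=None):
    px=np.asarray(px,float).reshape(-1,1,2)
    n=cv2.undistortPoints(px,K(c),c["distortion"]).reshape(-1,2)
    M=T(c,s);d=np.c_[n,np.ones(len(n))]@M[:3,:3].T;o=M[:3,3]
    return o+d*((z-o[2])/d[:,2])[:,None]
def proj(c,P,s=None):
    M=np.linalg.inv(T(c,s));P=np.asarray(P,float).reshape(-1,3)
    return cv2.projectPoints(P,cv2.Rodrigues(M[:3,:3])[0],M[:3,3],K(c),c["distortion"])[0].reshape(-1,2)
E
python3 - <<'E'
from plant import r
from h import *
for n,b in [("scene",(230,170,400,290)),("side",(250,190,410,310))]:
    c=r.read_camera(n);f=c["frame"]
    hsv=cv2.cvtColor(f,cv2.COLOR_BGR2HSV)
    x0,y0,x1,y1=b
    cv2.imwrite(f"pics/{n}1.png",cv2.resize(f[y0:y1,x0:x1],None,fx=5 if n=="side" else 4.5,fy=5 if n=="side" else 4.5,interpolation=cv2.INTER_CUBIC)[:600,:800])
    m=((hsv[...,0]>100)&(hsv[...,0]<125)&(hsv[...,1]>120)).astype(np.uint8)
    mm=np.zeros_like(m);mm[y0:y1,x0:x1]=m[y0:y1,x0:x1]
    cs,_=cv2.findContours(mm,cv2.RETR_EXTERNAL,cv2.CHAIN_APPROX_NONE);k=max(cs,key=cv2.contourArea)
    inside=np.zeros_like(m);cv2.drawContours(inside,[cv2.convexHull(k)],-1,1,-1)
    w=((hsv[...,1]<60)&(hsv[...,2]>110)&(inside>0)).astype(np.uint8)
    cs,_=cv2.findContours(w,cv2.RETR_EXTERNAL,cv2.CHAIN_APPROX_NONE)
    for q in sorted(cs,key=cv2.contourArea)[-3:]: print(n,cv2.boundingRect(q),cv2.contourArea(q))
    # dial outline in world on plane .092
    pts=np.vstack([q for q in cs if cv2.contourArea(q)>30]).reshape(-1,2)
    W=onplane(c,pts,.092)
    h=cv2.convexHull(W[:,:2].astype(np.float32)); print("circ",cv2.minEnclosingCircle(h),cv2.fitEllipse(h))
    print(n,"knob guess",onplane(c,[[287,195]] if n=="scene" else [[302,232]],.12), "cup",onplane(c,[[331,222]] if n=="scene" else [[366,245]],.09))
E
```

```text
scene (289, 187, 8, 2) 4.5
scene (328, 201, 7, 9) 39.0
scene (266, 193, 43, 23) 427.5
circ ((0.557571291923523, 0.012262186966836452), 0.07610151916742325) ((0.5561199188232422, 0.012173783034086227), (0.09948136657476425, 0.15627749264240265), 112.05892181396484)
scene knob guess [[ 0.53705561 -0.00626236  0.12      ]] cup [[ 0.6483546  -0.01387513  0.09      ]]
side (327, 205, 2, 1) 0.0
side (364, 221, 7, 7) 27.5
side (276, 214, 49, 40) 816.5
circ ((0.5296691656112671, 0.0015019645215943456), 0.04821275547146797) ((0.5296992659568787, 0.0014960994012653828), (0.09431611001491547, 0.09579123556613922), 173.75399780273438)
side knob guess [[ 0.53336516 -0.01870411  0.12      ]] cup [[ 0.65423281 -0.03241065  0.09      ]]
```

```bash
ls pics
```

```text
scene0.png
scene1.png
side0.png
side1.png
wrist0.png
```

View pics/side1.png

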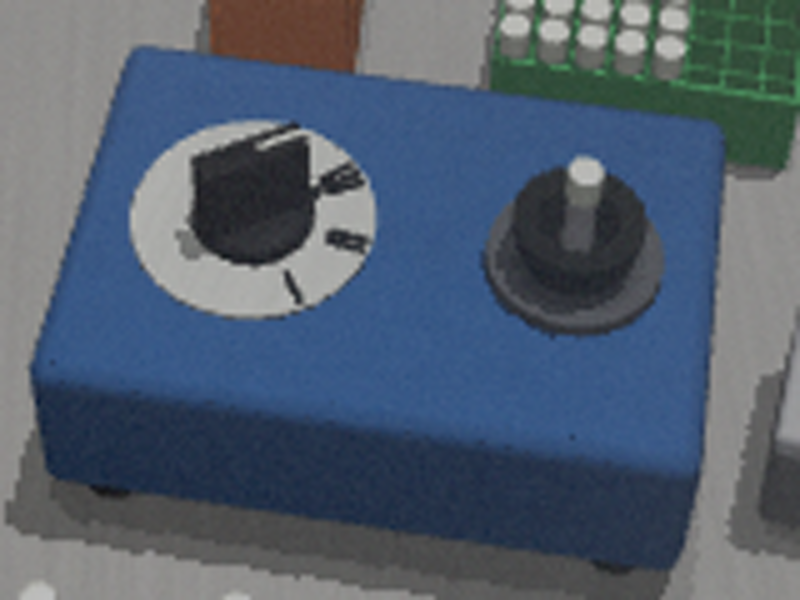

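View pics/scene1.png

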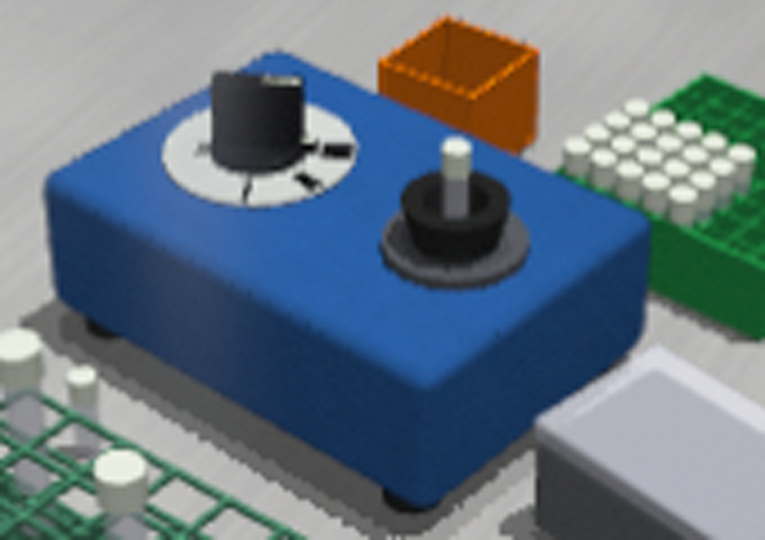

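The side crop shows the dial with its centre near crop (253,220). The three-rib mark is at (341,180), two ribs at (348,240), one rib at (293,287), and the pointer nose is by (318,192).

Run:
```python
from plant import r
from h import *
c=r.read_camera("side")
C=np.array([.5297,.0015])
for nm,p,z in [("3",(341,180),.094),("2",(348,240),.094),("1",(293,287),.094),("ptr",(318,192),.096),("barL",(193,157),.132),("barR",(308,142),.132),("cuptop",(586,170),.146)]:
    P=onplane(c,[(p[0]/5+250-.4,p[1]/5+190-.4)],z)[0,:2]; d=P-C
    print(nm,P.round(4),np.hypot(*d).round(4),np.degrees(np.arctan2(d[1],d[0])).round(1))
s=r.observe();print(s["time"],s["contact_force"])
```

```text
3 [0.5646 0.0158] 0.0377 22.2
2 [ 0.5659 -0.0137] 0.0392 -22.7
1 [ 0.5441 -0.0348] 0.039 -68.4
ptr [0.5553 0.0087] 0.0266 15.6
barL [ 0.5083 -0.0009] 0.0215 -173.7
barR [0.5515 0.0044] 0.022 7.5
cuptop [ 0.652  -0.0251] 0.1252 -12.2
0.3 [-0.43928492  0.06672    -0.52357736]
```

Emit:
jog_arm:
  xyz:
    - [0.32,0.51,0]
    - [0.32,0.51,0]
    - [0.32,0.51,0]
    - [0.32,0.51,0]
    - [0.32,0.51,0]
    - [0.32,0.51,0]
    - [0.32,0.51,0]
    - [0.32,0.51,0]
    - [0.32,0.51,0]
    - [0.32,0.51,0]
  twist: [-0.011,-0.011,-0.011,-0.011,-0.011,-0.011,-0.011,-0.011,-0.011,-0.011]
  claw: 1

```text
time: 1.55
tcp_pos: [0.5293, 0.0029, 0.2315]
tool_rot: [180.0, -0.0, 12.4]
contact_force: [0.2, -0.9, 0.4]
grip_width: 1.0
```

Emit:
jog_arm:
  xyz:
    - [0,0,0]
    - [0,0,0]
  twist: [0,0]

```text
time: 1.8
tcp_pos: [0.5282, 0.0009, 0.2311]
tool_rot: [180.0, 0.1, 12.4]
contact_force: [-0.3, -0.7, -0.2]
grip_width: 1.002
```

Run:
```python
from plant import r
from h import *
s=r.observe();print(s)
c=r.read_camera("wrist");cv2.imwrite("pics/w2.png",c["frame"])
print(proj(c,[[.5297,.0015,.092],[.5297,.0015,.132]],s))
```

```text
{'time': 1.8, 'qpos': array([-6.02571218e+00,  2.25310160e+00,  8.14624184e+01, -4.68629280e-02,
        9.63321011e+01,  7.15548598e+01]), 'qvel': array([-1.78359608, -0.86546124,  0.41084254,  0.12718332, -0.07694448,
        0.08346128]), 'joint_efforts': array([ 8.75849314e-01, -3.26717806e+01, -3.14196217e+01,  7.55980471e-02,
       -1.92012690e-02,  2.13736850e-03]), 'tcp_pos': array([0.52821369, 0.00089179, 0.23106889]), 'tool_rot': array([1.79970878e+02, 5.99107676e-02, 1.24142636e+01]), 'contact_force': array([-0.25199831, -0.65957218, -0.20254393]), 'ft_torque': array([ 0.01246024, -0.05505094,  0.05185568]), 'grip_width': 1.0016130307263353}
[[324.60864491 187.7960639 ]
 [324.66706718 200.21296027]]
```

View pics/w2.png

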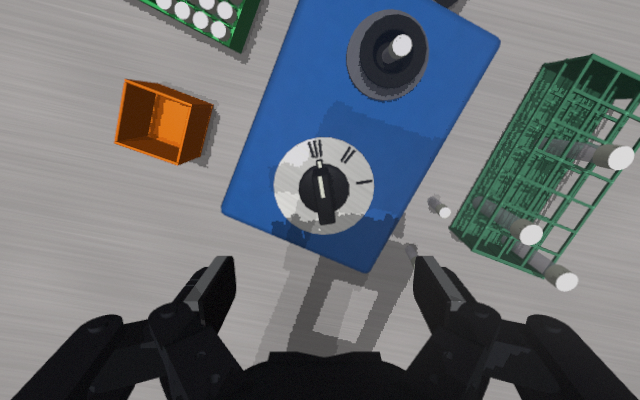

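The wrist view shows the dial at about (324,186), the pointer up at (319,163) just by the three-rib mark, the two ribs at (348,155) and one rib at (364,182).

Run:
```python
from plant import r
from h import *
s=r.observe()
f=cv2.imread("pics/w2.png")
c=r.read_camera("wrist")
hsv=cv2.cvtColor(f,cv2.COLOR_BGR2HSV)
w=((hsv[...,1]<60)&(hsv[...,2]>120)).astype(np.uint8);m=np.zeros_like(w);m[125:245,262:385]=w[125:245,262:385]
cs,_=cv2.findContours(m,cv2.RETR_EXTERNAL,cv2.CHAIN_APPROX_NONE);k=max(cs,key=cv2.contourArea)
W=onplane(c,k.reshape(-1,2),.092,s)[:,:2].astype(np.float32);h=cv2.convexHull(W)
print("dial",cv2.minEnclosingCircle(h),cv2.fitEllipse(h))
cv2.imwrite("pics/w2z.png",cv2.resize(f[130:240,265:385],None,fx=5,fy=5,interpolation=cv2.INTER_CUBIC))
```

```text
dial ((0.5294591188430786, 0.002031375654041767), 0.04806380718946457) ((0.5296438932418823, 0.0019476809538900852), (0.09495313465595245, 0.0950528010725975), 50.8235969543457)
```

View pics/w2z.png

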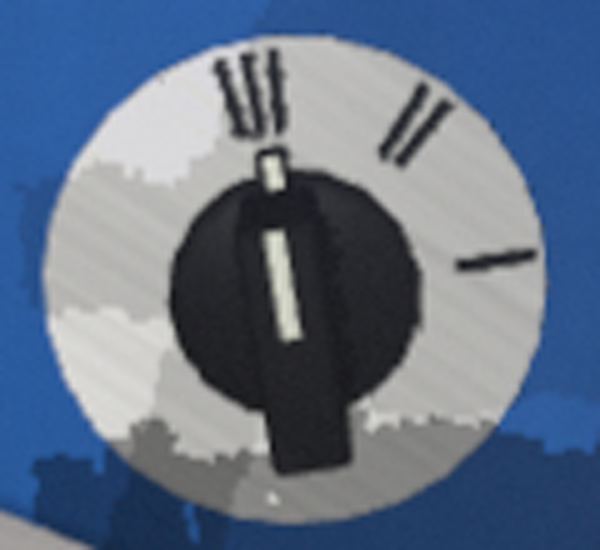

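Run:
```python
from plant import r
from h import *
s=r.observe();c=r.read_camera("wrist")
C=np.array([.5296,.0019])
def P(p,z): return onplane(c,[(p[0]/5+265-.4,p[1]/5+130-.4)],z,s)[0,:2]
for nm,p,z in [("2",(415.5,128),.094),("3",(252,96),.094),("1",(496,261),.094),("ptr tip",(271,150),.097)]:
    d=P(p,z)-C;print(nm,P(p,z),np.hypot(*d).round(4),np.degrees(np.arctan2(d[1],d[0])).round(1))
d=P((274,232),.132)-P((291,340),.132);print("bar white",np.degrees(np.arctan2(d[1],d[0])))
d=P((240,205),.132)-P((275,470),.132);print("bar L",np.degrees(np.arctan2(d[1],d[0])))
for q in [(275,470),(350,460),(244,190),(315,185)]:print(P(q,.132))
```

```text
2 [ 0.56470441 -0.01353242] 0.0383 -23.7
3 [0.56408187 0.01695545] 0.0376 23.6
1 [ 0.54354185 -0.03420583] 0.0387 -68.9
ptr tip [0.55565114 0.01158975] 0.0278 20.4
bar white 20.697836967572446
bar L 18.967479974980403
[5.08250940e-01 3.03107528e-04]
[ 0.51271701 -0.01174979]
[0.55434047 0.01513561]
[0.55754174 0.00417257]
```

Both views agree on the centre at (0.5296, 0.0019), with the knob at about 20.5° and the two-rib mark at about −23°. That means turning about 0.76 rad clockwise. I'll align over the bar and descend.

Emit:
jog_arm:
  xyz:
    - [0.014,0.01,-0.1]
    - [0,0,-0.2]
    - [0,0,-0.2]
    - [0,0,-0.2]
    - [0,0,-0.1]
    - [0,0,0]
    - [0,0,0]
    - [0,0,0]
  twist: [0.03,0.03,0.03,0,0,0,0,0]
  claw: 1

```text
time: 2.95
tcp_pos: [0.5305, 0.0019, 0.1525]
tool_rot: [179.9, -0.1, 20.5]
contact_force: [-0.7, 0.4, 0.8]
grip_width: 0.995
```

Run:
```python
from plant import r
from h import *
s=r.observe();print(s["tcp_pos"],s["tool_rot"],s["contact_force"],s["ft_torque"])
for n in["wrist","side"]:
  c=r.read_camera(n);cv2.imwrite(f"pics/{n}3.png",c["frame"])
```

```text
[0.53047596 0.00189602 0.15248287] [ 1.79941037e+02 -1.02946939e-01  2.04707113e+01] [-0.65342191  0.38094033  0.79278014] [ 0.03606379  0.00383587 -0.0288801 ]
```

View pics/wrist3.png

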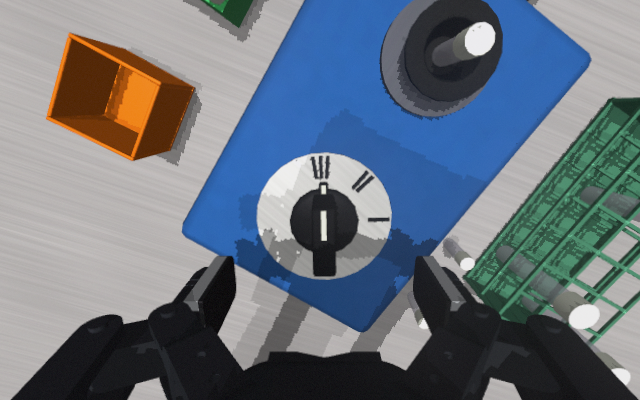

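The bar is upright in the image at x≈324, centred between the fingers. I'll descend and close.

Emit:
jog_arm:
  xyz:
    - [0,0,-0.15]
    - [0,0,-0.15]
    - [0,0,-0.1]
    - [0,0,-0.08]
    - [0,0,0]
    - [0,0,0]
    - [0,0,0]
  twist: [0,0,0,0,0,0,0]

```text
time: 3.92
tcp_pos: [0.5304, 0.002, 0.1041]
tool_rot: [180.0, -0.1, 20.5]
contact_force: [0.1, 0.3, -0.7]
grip_width: 0.995
```

Run:
```python
from plant import r
from h import *
s=r.observe();print(s["tcp_pos"],s["tool_rot"],s["contact_force"],s["ft_torque"])
c=r.read_camera("side");cv2.imwrite("pics/side4.png",cv2.resize(c["frame"][150:310,230:430],None,fx=4,fy=4))
s=r.observe();print(s["tcp_pos"],s["tool_rot"],s["contact_force"],s["ft_torque"])
```

```text
[0.53035991 0.00199714 0.10406006] [ 1.79960197e+02 -7.16359154e-02  2.04769037e+01] [ 0.11237852  0.29466835 -0.69317089] [ 3.67762294e-06 -1.23873429e-02 -2.03803356e-02]
[0.53028583 0.00196775 0.10397302] [ 1.79962555e+02 -6.23637226e-02  2.04734548e+01] [-0.55479435  0.04953203  0.16331124] [0.02872575 0.01626207 0.04286997]
```

View pics/side4.png

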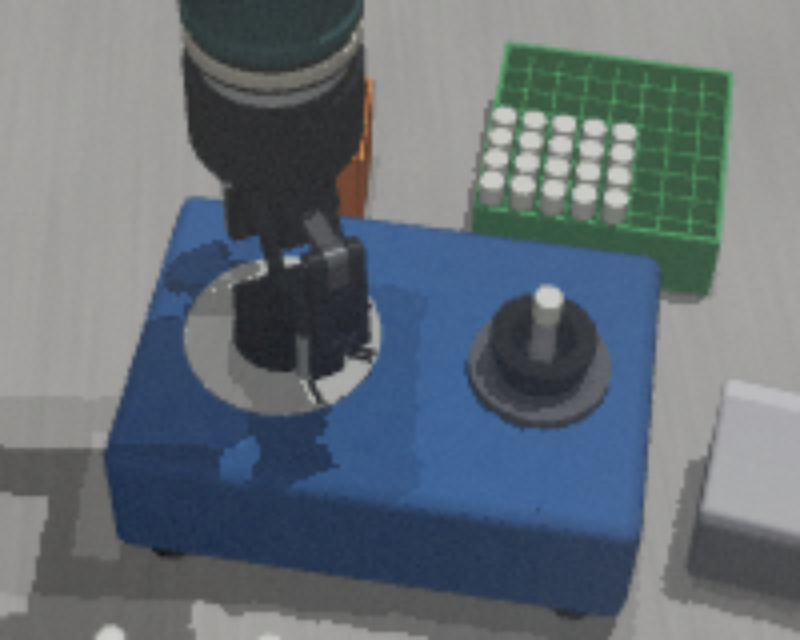

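The fingers straddle the bar, which is just left of crop (330,320), and nothing else is near. I'll shift −0.6 mm in x and close.

Emit:
jog_arm:
  xyz:
    - [-0.006,0,0]
    - [0,0,0]
    - [0,0,0]
    - [0,0,0]
    - [0,0,0]
    - [0,0,0]
    - [0,0,0]
    - [0,0,0]
  twist: [0,0,0,0,0,0,0,0]
  claw: -1

```text
time: 4.97
tcp_pos: [0.5293, 0.0018, 0.1035]
tool_rot: [180.0, 0.0, 20.5]
contact_force: [-1.4, -0.6, 1.6]
grip_width: 0.155
```

Emit:
jog_arm:
  xyz:
    - [0,0,0]
    - [0,0,0]
  twist: [0,0]

```text
time: 5.22
tcp_pos: [0.5294, 0.0019, 0.1035]
tool_rot: [180.0, -0.0, 20.5]
contact_force: [-0.3, -1.5, 1.4]
grip_width: 0.153
```

Run:
```python
from plant import r
from h import *
for i in range(3):
  s=r.observe();print(s["tcp_pos"],s["tool_rot"],s["contact_force"],s["ft_torque"],s["grip_width"])
  c=r.read_camera("side")
```

```text
[0.5293625  0.00186724 0.10349167] [ 1.79970707e+02 -4.01631159e-03  2.04745149e+01] [-0.30664793 -1.50029376  1.41479593] [-0.25111504  0.08329069 -0.01011133] 0.15327099117686618
[0.52938733 0.00187111 0.10348003] [ 1.79972077e+02 -6.09347763e-03  2.04724554e+01] [ 0.66286304 -1.44791909  2.44683811] [-0.25357179  0.06684105 -0.04180257] 0.15208137674951855
[0.52936632 0.00186718 0.10350974] [ 1.79969958e+02 -5.49555616e-03  2.04729223e+01] [-1.08579155 -1.68007986  2.29513067] [-0.28762155  0.0910193  -0.03847226] 0.15583285589451293
```

Gripped at a width of 0.153. I'll turn clockwise towards the mark.

Emit:
jog_arm:
  xyz:
    - [0,0,0]
    - [0,0,0]
    - [0,0,0]
    - [0,0,0]
    - [0,0,0]
    - [0,0,0]
    - [0,0,0]
    - [0,0,0]
    - [0,0,0]
    - [0,0,0]
  twist: [-0.02,-0.04,-0.04,-0.05,-0.05,-0.05,-0.05,-0.05,-0.05,-0.04]

```text
time: 6.62
tcp_pos: [0.5294, 0.0018, 0.1035]
tool_rot: [180.0, -0.0, -19.3]
contact_force: [-0.0, -1.1, 2.8]
grip_width: 0.154
```

Emit:
jog_arm:
  xyz:
    - [0,0,0]
    - [0,0,0]
    - [0,0,0]
    - [0,0,0]
  twist: [-0.03,-0.013,0,0]

```text
time: 7.12
tcp_pos: [0.5294, 0.0018, 0.1035]
tool_rot: [180.0, -0.0, -23.0]
contact_force: [-0.7, -2.6, 3.7]
grip_width: 0.15
```

Run:
```python
from plant import r
from h import *
for n in["side","scene","wrist"]:
  s=r.observe();print(s["tcp_pos"],s["tool_rot"],s["contact_force"],s["ft_torque"],s["grip_width"])
  c=r.read_camera(n);f=c["frame"]
  b={"side":(190,310,250,410),"scene":(170,290,230,390),"wrist":(100,400,170,470)}[n]
  k={"wrist":2}.get(n,5)
  cv2.imwrite(f"pics/{n}5.png",cv2.resize(f[b[0]:b[1],b[2]:b[3]],None,fx=k,fy=k,interpolation=cv2.INTER_CUBIC))
```

```text
[0.52937372 0.00178736 0.10348677] [ 1.79975199e+02 -2.25769969e-02 -2.29989092e+01] [-0.65503419 -2.61452638  3.66357491] [-0.55939835  0.13107689  0.02874203] 0.15047523414146613
[0.52937102 0.00179255 0.10348967] [ 1.79973929e+02 -2.38972178e-02 -2.29960864e+01] [-0.85165847 -2.57474628  2.72409669] [-0.51346302  0.08104542  0.00650192] 0.15181738920294582
[0.52936575 0.00179353 0.10346936] [ 1.79976153e+02 -2.19198911e-02 -2.29986980e+01] [-1.04531395 -3.1492745   3.4952596 ] [-0.53817469  0.12003998 -0.07340765] 0.15300721525726396
```

View pics/wrist5.png

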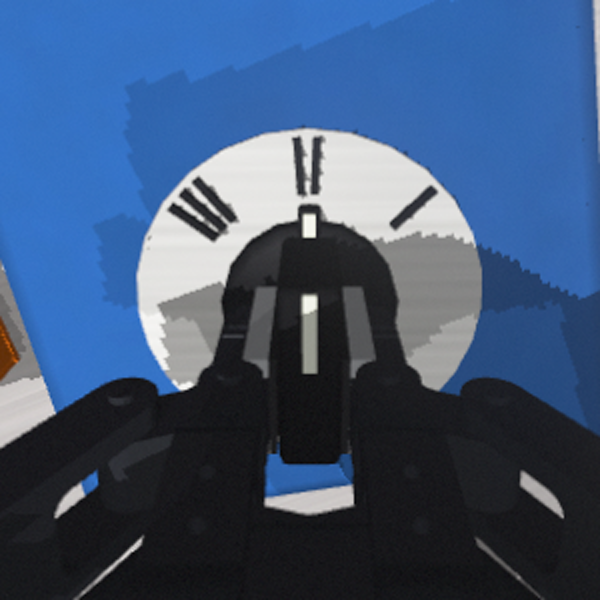

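View pics/side5.png

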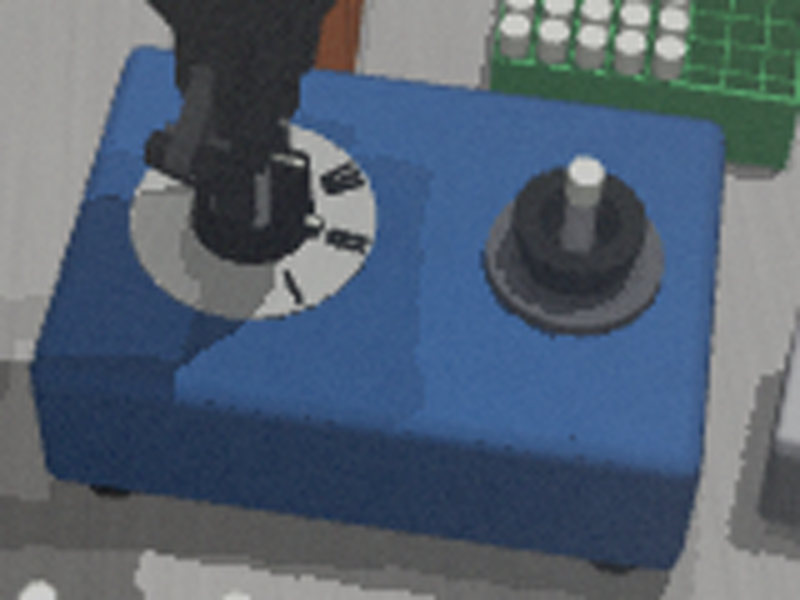

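The pointer nose at wrist crop (309,218) lines up with the two-rib mark at (307,165). Next I'll pull lightly.

Emit:
jog_arm:
  xyz:
    - [0,-0.002,0.005]
    - [0,0,0.005]
    - [0,0,0.005]
    - [0,0,0]
  twist: [0,0,0,0]

```text
time: 7.78
tcp_pos: [0.5293, 0.0018, 0.104]
tool_rot: [180.0, 0.0, -23.0]
contact_force: [4.1, -3.9, -4.5]
grip_width: 0.154
```

Emit:
jog_arm:
  xyz:
    - [0,0,0.005]
    - [0,0,0.005]
    - [0,0,0]
  twist: [0,0,0]

```text
time: 8.15
tcp_pos: [0.5293, 0.0017, 0.1047]
tool_rot: [180.0, 0.0, -23.0]
contact_force: [4.0, -4.0, -6.7]
grip_width: 0.153
```

Emit:
jog_arm:
  xyz:
    - [0,0,0.006]
    - [0,0,0.006]
    - [0,0,0.006]
    - [0,0,0]
    - [0,0,0]
  twist: [0,0,0,0,0]

```text
time: 8.78
tcp_pos: [0.5293, 0.0018, 0.106]
tool_rot: [180.0, 0.0, -23.0]
contact_force: [6.2, -3.5, -9.4]
grip_width: 0.152
```

```bash
cat > o.py <<'E'
from plant import r
s=r.observe();print(s["time"],s["tcp_pos"].round(5),s["tool_rot"].round(2),s["contact_force"].round(2),s["ft_torque"].round(3),s["joint_efforts"].round(2))
E
python3 o.py
```

```text
8.775 [0.52934 0.00178 0.10601] [ 1.7999e+02  3.0000e-02 -2.3000e+01] [ 6.21 -3.51 -9.36] [-0.605 -0.887 -0.051] [ 2.050e+00 -3.885e+01 -3.129e+01  9.600e-01  1.860e+00 -3.000e-02]
```

Pulled 2.5 mm at about 10 N, as expected with the spring engaged. I'll ease on in small clockwise steps and check after each one.

Emit:
jog_arm:
  xyz:
    - [0.002,0,0]
    - [0.002,0,0]
    - [0,0,0]
  twist: [-0.006,-0.006,0]

```text
time: 9.15
tcp_pos: [0.5294, 0.0018, 0.106]
tool_rot: [180.0, 0.1, -24.0]
contact_force: [3.7, -5.0, -8.4]
grip_width: 0.15
```

Emit:
jog_arm:
  xyz:
    - [0,0,0]
    - [0,0,0]
    - [0,0,0]
  twist: [-0.006,-0.006,0]

```text
time: 9.52
tcp_pos: [0.5294, 0.0018, 0.106]
tool_rot: [180.0, 0.1, -25.1]
contact_force: [4.8, -5.0, -8.6]
grip_width: 0.154
```

Emit:
jog_arm:
  xyz:
    - [0,0,0]
    - [0,0,0]
    - [0,0,0]
  twist: [-0.006,-0.006,0]

```text
time: 9.9
tcp_pos: [0.5293, 0.0018, 0.106]
tool_rot: [180.0, 0.1, -26.2]
contact_force: [4.9, -3.3, -9.2]
grip_width: 0.154
```

Emit:
jog_arm:
  xyz:
    - [0,0,0]
    - [0,0,0]
    - [0,0,0]
  twist: [-0.006,-0.006,0]

```text
time: 10.28
tcp_pos: [0.5293, 0.0018, 0.106]
tool_rot: [180.0, 0.1, -27.3]
contact_force: [4.5, -4.6, -9.0]
grip_width: 0.151
```

Emit:
jog_arm:
  xyz:
    - [0,0,0]
    - [0,0,0]
    - [0,0,0]
  twist: [-0.006,-0.006,0]

```text
time: 10.65
tcp_pos: [0.5293, 0.0017, 0.106]
tool_rot: [180.0, 0.1, -28.4]
contact_force: [5.1, -3.7, -8.3]
grip_width: 0.153
```

Emit:
jog_arm:
  xyz:
    - [0,0,0]
    - [0,0,0]
    - [0,0,0]
  twist: [-0.006,-0.006,0]

```text
time: 11.02
tcp_pos: [0.5294, 0.0018, 0.106]
tool_rot: [179.9, 0.1, -29.4]
contact_force: [4.8, -4.0, -7.8]
grip_width: 0.156
```

Emit:
jog_arm:
  xyz:
    - [0,0,0]
    - [0,0,0]
    - [0,0,0]
  twist: [-0.006,-0.006,0]

```text
time: 11.4
tcp_pos: [0.5294, 0.0018, 0.106]
tool_rot: [179.9, 0.1, -30.5]
contact_force: [4.1, -4.9, -8.9]
grip_width: 0.153
```

Emit:
jog_arm:
  xyz:
    - [0,0,0]
    - [0,0,0]
    - [0,0,0]
  twist: [-0.006,-0.006,0]

```text
time: 11.78
tcp_pos: [0.5293, 0.0017, 0.106]
tool_rot: [179.9, 0.1, -31.6]
contact_force: [4.8, -3.6, -8.5]
grip_width: 0.153
```

Emit:
jog_arm:
  xyz:
    - [0,0,0]
    - [0,0,0]
    - [0,0,0]
  twist: [-0.006,-0.006,0]

```text
time: 12.15
tcp_pos: [0.5293, 0.0017, 0.106]
tool_rot: [179.9, 0.1, -32.7]
contact_force: [4.2, -3.1, -8.6]
grip_width: 0.154
```

Emit:
jog_arm:
  xyz:
    - [0,0,0]
    - [0,0,0]
    - [0,0,0]
  twist: [-0.006,-0.006,0]

```text
time: 12.52
tcp_pos: [0.5294, 0.0018, 0.106]
tool_rot: [179.9, 0.1, -33.8]
contact_force: [4.2, -4.1, -8.4]
grip_width: 0.154
```

```bash
python3 o.py
python3 - <<'E'
from plant import r
from h import *
c=r.read_camera("wrist");cv2.imwrite("pics/w6.png",cv2.resize(c["frame"][100:400,170:470],None,fx=2,fy=2,interpolation=cv2.INTER_CUBIC))
E
```

```text
12.525 [0.52935 0.00177 0.10601] [ 1.7994e+02  7.0000e-02 -3.3760e+01] [ 4.24 -4.11 -8.39] [-0.519 -0.726  0.166] [  2.02 -38.53 -31.48   1.05   1.52   0.17]
```

View pics/w6.png

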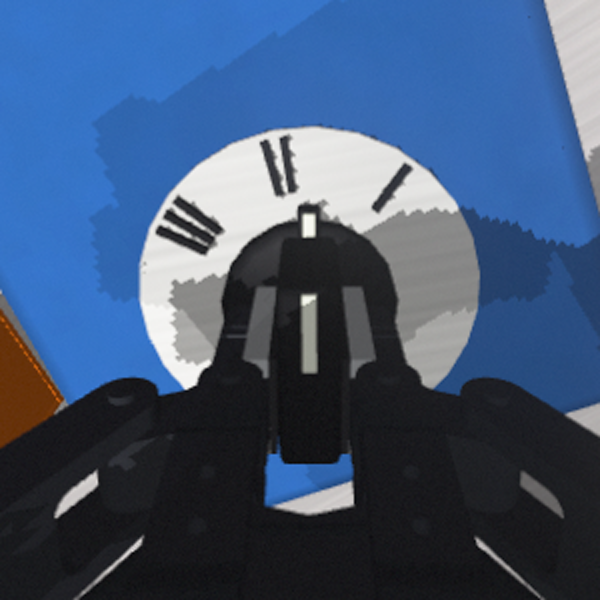

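The knob follows the gripper: the pointer at (309,215) is now clockwise of the two ribs at (280,167). There is no catch yet, so I'll continue.

Emit:
jog_arm:
  xyz:
    - [0,0,0]
    - [0,0,0]
    - [0,0,0]
  twist: [-0.006,-0.006,0]

```text
time: 12.95
tcp_pos: [0.5294, 0.0017, 0.106]
tool_rot: [179.9, 0.1, -34.8]
contact_force: [4.4, -4.3, -8.3]
grip_width: 0.149
```

```bash
python3 o.py
```

```text
12.95 [0.52935 0.00173 0.10602] [ 1.7994e+02  7.0000e-02 -3.4850e+01] [ 4.42 -4.29 -8.27] [-0.614 -0.73   0.18 ] [  2.02 -38.53 -31.49   1.05   1.52   0.16]
```

Emit:
jog_arm:
  xyz:
    - [0,0,0]
    - [0,0,0]
    - [0,0,0]
  twist: [-0.006,-0.006,0]

```text
time: 13.32
tcp_pos: [0.5293, 0.0017, 0.106]
tool_rot: [179.9, 0.1, -35.9]
contact_force: [4.6, -4.1, -8.5]
grip_width: 0.158
```

```bash
python3 o.py
```

```text
13.325 [0.52933 0.00174 0.106  ] [ 1.7994e+02  7.0000e-02 -3.5930e+01] [ 4.65 -4.08 -8.49] [-0.594 -0.71   0.215] [  2.03 -38.53 -31.49   1.06   1.52   0.16]
```

Emit:
jog_arm:
  xyz:
    - [0,0,0]
    - [0,0,0]
    - [0,0,0]
  twist: [-0.006,-0.006,0]

```text
time: 13.7
tcp_pos: [0.5293, 0.0017, 0.106]
tool_rot: [179.9, 0.1, -37.0]
contact_force: [4.4, -3.2, -8.8]
grip_width: 0.154
```

```bash
python3 o.py
```

```text
13.7 [0.52932 0.00174 0.10603] [ 1.7994e+02  7.0000e-02 -3.7010e+01] [ 4.37 -3.22 -8.77] [-0.565 -0.638  0.088] [  2.03 -38.52 -31.49   1.06   1.51   0.15]
```

Emit:
jog_arm:
  xyz:
    - [0,0,0]
    - [0,0,0]
    - [0,0,0]
  twist: [-0.006,-0.006,0]

```text
time: 14.08
tcp_pos: [0.5293, 0.0018, 0.1069]
tool_rot: [179.9, 0.1, -38.1]
contact_force: [3.7, -4.0, -5.5]
grip_width: 0.152
```

```bash
python3 o.py
```

```text
14.075 [0.52931 0.00177 0.1069 ] [ 1.7994e+02  6.0000e-02 -3.8100e+01] [ 3.75 -3.99 -5.53] [-0.577 -0.399 -0.   ] [ 1.960e+00 -3.649e+01 -3.069e+01  1.090e+00  9.000e-01  2.000e-02]
```

It caught: z jumped 0.9 mm and the pull dropped from 8.8 N to 5.5 N. I'll stop turning and pull straight up, checking the force first.

Emit:
jog_arm:
  xyz:
    - [0,0,0.007]
    - [0,0,0.008]
    - [0,0,0]
  twist: [0,0,0]

```text
time: 14.45
tcp_pos: [0.5293, 0.0018, 0.1092]
tool_rot: [180.0, 0.0, -38.1]
contact_force: [1.1, -3.8, -4.1]
grip_width: 0.152
```

```bash
python3 o.py
```

```text
14.45 [0.52932 0.00175 0.10915] [ 1.7996e+02  3.0000e-02 -3.8110e+01] [ 1.06 -3.85 -4.06] [-0.668 -0.192  0.046] [ 2.070e+00 -3.636e+01 -3.126e+01  1.230e+00  4.500e-01  2.000e-02]
```

The force stays at 4 N over 5.7 mm, so the lock is engaged. I'll pull on to the end stop.

Emit:
jog_arm:
  xyz:
    - [0,0,0.008]
    - [0,0,0.008]
    - [0,0,0.008]
    - [0,0,0.008]
    - [0,0,0]
  twist: [0,0,0,0,0]

```text
time: 15.08
tcp_pos: [0.5294, 0.0018, 0.1123]
tool_rot: [180.0, 0.0, -38.1]
contact_force: [0.2, -5.0, -4.7]
grip_width: 0.15
```

```bash
python3 o.py
```

```text
15.075 [0.52936 0.0018  0.11235] [ 1.7996e+02  3.0000e-02 -3.8110e+01] [ 0.18 -4.95 -4.67] [-0.728  0.113  0.019] [ 2.260e+00 -3.632e+01 -3.204e+01  1.410e+00 -9.000e-02  2.000e-02]
```

Emit:
jog_arm:
  xyz:
    - [0,0,0.006]
    - [0,0,0.006]
    - [0,0,0.005]
    - [0,0,0]
  twist: [0,0,0,0]

```text
time: 15.58
tcp_pos: [0.5294, 0.0018, 0.1136]
tool_rot: [180.0, 0.0, -38.1]
contact_force: [-1.6, -4.6, -6.3]
grip_width: 0.152
```

```bash
python3 o.py
```

```text
15.575 [0.52938 0.00178 0.1136 ] [ 1.7996e+02  4.0000e-02 -3.8120e+01] [-1.61 -4.59 -6.29] [-0.863  0.172  0.02 ] [ 2.430e+00 -3.767e+01 -3.330e+01  1.510e+00 -7.000e-02  2.000e-02]
```

Emit:
jog_arm:
  xyz:
    - [0,0,0.005]
    - [0,0,0]
  twist: [0,0]

```text
time: 15.82
tcp_pos: [0.5293, 0.0018, 0.1136]
tool_rot: [180.0, 0.1, -38.1]
contact_force: [0.2, -5.6, -11.9]
grip_width: 0.15
```

```bash
python3 o.py
```

```text
15.825 [0.52934 0.00181 0.11363] [ 1.7995e+02  6.0000e-02 -3.8120e+01] [  0.23  -5.61 -11.94] [-0.811 -0.107  0.009] [ 2.560e+00 -3.973e+01 -3.464e+01  1.540e+00  3.300e-01  2.000e-02]
```

It's at the end stop: z is fixed at +10.1 mm while the force rises. I'll ease off, then open and withdraw.

Emit:
jog_arm:
  xyz:
    - [0,0,-0.005]
    - [0,0,-0.003]
    - [0,0,0]
  twist: [0,0,0]

```text
time: 16.2
tcp_pos: [0.5294, 0.0018, 0.1136]
tool_rot: [180.0, 0.0, -38.1]
contact_force: [-0.9, -5.5, -8.7]
grip_width: 0.149
```

Emit:
jog_arm:
  xyz:
    - [0,0,0]
    - [0,0,0]
    - [0,0,0]
    - [0,0,0]
    - [0,0,0]
    - [0,0,0]
    - [0,0,0]
    - [0,0,0]
  twist: [0,0,0,0,0,0,0,0]
  claw: 1

```text
time: 17.2
tcp_pos: [0.5296, 0.0018, 0.1137]
tool_rot: [180.0, 0.0, -38.1]
contact_force: [-0.4, 0.4, 0.3]
grip_width: 1.002
```

```bash
python3 o.py
```

```text
17.2 [0.52964 0.00182 0.11367] [ 1.7999e+02  1.0000e-02 -3.8120e+01] [-0.42  0.39  0.29] [ 0.017 -0.005  0.011] [  0.   -34.06 -29.85   0.     0.     0.  ]
```

Emit:
jog_arm:
  xyz:
    - [0,0,0.1]
    - [0,0,0.2]
    - [0,0,0.3]
    - [0,0,0.3]
    - [0,0,0.2]
    - [0,0,0.1]
    - [0,0,0]
    - [0,0,0]
  twist: [0,0,0,0,0,0,0,0]

```text
time: 18.2
tcp_pos: [0.5292, 0.0019, 0.2326]
tool_rot: [179.9, 0.1, -38.1]
contact_force: [-0.5, -0.7, -0.1]
grip_width: 0.997
```

```bash
python3 o.py
python3 - <<'E'
from plant import r
from h import *
c=r.read_camera("wrist");cv2.imwrite("pics/w7.png",c["frame"])
c=r.read_camera("side");cv2.imwrite("pics/s7.png",cv2.resize(c["frame"][190:400,210:480],None,fx=2.8,fy=2.8,interpolation=cv2.INTER_CUBIC))
E
```

```text
18.2 [0.52921 0.00189 0.23257] [ 1.7993e+02  1.0000e-01 -3.8110e+01] [-0.47 -0.72 -0.05] [-0.001 -0.029 -0.02 ] [ 1.000e-02 -3.378e+01 -3.186e+01 -0.000e+00  0.000e+00 -0.000e+00]
```

View pics/w7.png

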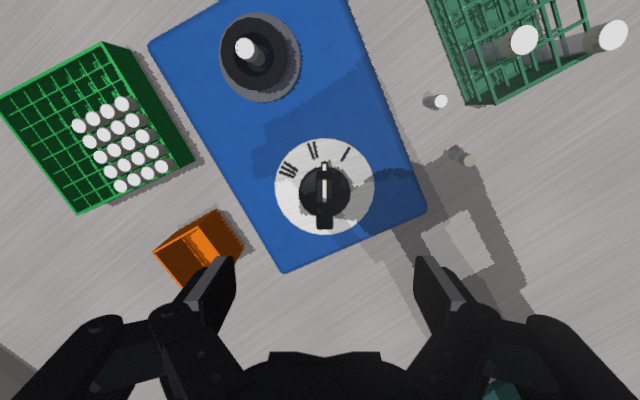

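View pics/s7.png

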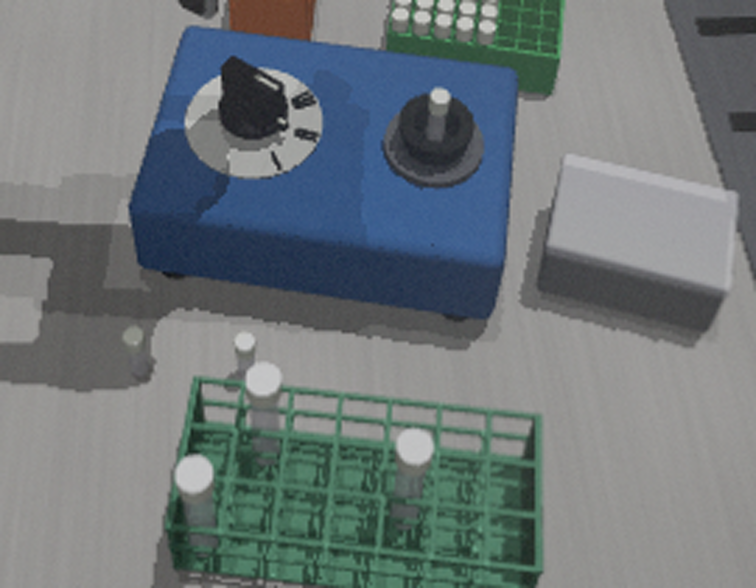

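The side view shows the knob raised at crop (250,100), with its pointer at (285,125) just clockwise of the two ribs. The vials, rack and boxes are where they stood, and the gripper is clear. I'll hand in.

```bash
python3 -c "
from plant import r
print(r.sign_off())"
```

```text
the job is handed in; nothing more can be done
None
```

The speed knob is locked at the two-rib mark and pulled fully out. I handed the job in at about 18 s of the 61 s allowed.

- **Turn:** I gripped the bar at about 20.5° and turned it clockwise to the mark at about −23°. The wrist picture showed the pointer in line with the two ribs.
- **Catch:** I held the knob up 2.5 mm at about 9–10 N and eased it on in steps of under 0.01 rad. It caught at −38.1°, about 0.26 rad past the mark: the knob jumped up 0.9 mm and the pull dropped from 8.8 N to 5.5 N. I stopped turning there.
- **Pull out:** The rest took 4–5 N up to the end stop, 10.1 mm out, where the force rose to a peak of 12 N. I eased off, opened the gripper and withdrew 120 mm.

**Last checks:** The pictures show the knob raised, with its pointer just past the two ribs. By eye, the vials, rack and boxes look unmoved. The wrist force read about 0 N after release.

**Disagreement:** While I held the knob there was a steady side force of 3–6 N, probably from a small centring error. It disappeared on release. I could not check the lug itself, as it is hidden.

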